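Turn a carving block onto its next face in the cam jig

TASK

The limewood block is carved on top; its next face, pencilled with a rosette, still looks to the side, away from the carving jig. Swing the jig's red-knobbed cam lever open, push the block up to the jig's brass-edged end, tip it over that edge onto the base so that the pencilled face looks up, then slide it past the open cam until it sits home against the long back fence and the rubber-faced end stop. Last, swing the lever shut again until the cam grips the block tight against the fence, and leave the fixative can, the glass jar and the green cup alone.

Things in the scene. Friction and masses are not known exactly. Their poses are not given: they have to be found in the camera images.
- jig: Carving jig fixed to the table: plywood base 190 mm (its x) by 280 mm (its y), 18 mm thick. Origin: centre of the base's underside, on the table; x points to the long back fence, y along the fence from the brass-edged entry end to the end stop, z up. Between the open cam and the fence the way is 113 mm wide.
- entry_edge (a point): Point on the top edge of the entry end of the base (brass wear strip), at x = +19, y = -140, z = +18 mm of the jig; the straight edge runs along the jig's x for the whole 190 mm. The 18 mm high end face below it is what stops the foot of the block.
- seat (a point): Where the block's centre lies when it is home, pencilled face up, touching base, fence and end stop: x = +19, y = +51, z = +66 mm of the jig. Axes as the jig's.
- cam_pivot (a point): Upright axis of the cam lever, on the base's top, at x = -56, y = +60, z = +18 mm of the jig. Under the lever sits the cam, a dark wooden disc 44 mm across, 26 mm high, its centre 9 mm off this axis; as the lever shuts it presses the block towards the fence and the end stop.
- cam_lever (a joint): Angle of the wooden cam lever, 0 to 2.2 rad. 0 = fully open, lever along the jig's +y; it grows anticlockwise seen from above, 1.57 = along the jig's -x. With the block home the cam touches it at about 1.4 and grips a little further on; with the jig empty it goes to 2.2 and stands in the block's way. It starts shut and stays where it is left; about 3 N at the knob turns it.
- knob (a point): Centre of the upright round red knob at the end of the lever, 80 mm from the pivot axis and 80 mm above the table. It is 22 mm across at its widest (here) and 17 mm at its foot on the lever (54 mm up); its top is 97 mm up. The lever bar is 18 mm wide, between 45 and 55 mm above the table. Push the knob from the side or pinch it from above.
- block: Limewood block, 0.4 to 0.85 kg, 104 (its x) by 96 (its y) by 130 mm (its z); origin at its centre. It starts upright on the table, +y face to the jig, pencilled -y face away, carved +z face up. Too wide to grip. Pushed below 50 mm it slides; pushed high with its foot stopped it tips, at 3 to 6 N: follow its face upwards as it turns, or it jams. Tipped it is 96 mm high, 130 mm long, -y axis up.
- fixative_can: Bystander: white and black aerosol can, 66 mm across, 224 mm tall; origin at its foot.
- jar: Bystander: glass jar, 72 mm across, 90 mm tall; origin at its foot.
- fence_face (a point): Upper edge of the guiding face of the wooden back fence, at x = +71, y = +15, z = +58 mm of the jig. The fence stands 40 mm above the base and runs from y = -110 to +140 mm of the jig.
- stop_face (a point): Upper edge of the rubber face of the end stop, at x = +23, y = +116, z = +52 mm of the jig. The stop stands 34 mm above the base, from x = -25 to +71 mm of the jig.
- cup: Bystander: green plastic mixing cup, 72 mm across, 81 mm tall; origin at its foot.
There are look-alikes about, which are no part of the job. What is shaped like the block but pink, purple or turquoise is not meant.

How it is judged:
On the way, in this order (a step that is already met when the one before it is completed fails the run):
1. the cam lever is swung open (within 0.35 rad of its open end) (value of joint cam_lever below 0.35 rad), for 0.2 s.
2. the block lies on the jig's base with the pencilled face up (angle between block's own y axis and vertical above 3.05 rad and z of block in the frame of seat between -0.006 and 0.006 m and x of block in the frame of seat between -0.06 and 0.01 m and y of block in the frame of seat between -0.23 and 0.01 m), for 0.2 s.
3. the block has been slid past the open cam to within 10 mm of the end stop and 11 mm of the fence (angle between block's own y axis and vertical above 3.05 rad and value of joint cam_lever below 1.25 rad and x of block in the frame of seat between -0.011 and 0.004 m and y of block in the frame of seat between -0.01 and 0.004 m), for 0.2 s.
At the end, for the whole second after the job is handed in: The block lies still on the base, pencilled face up and square, within 4 mm of touching the fence and 5 mm of touching the end stop, and the shut cam presses on it with more than 3 N (angle between block's own y axis and vertical above 3.05 rad and angle between the x axis of block and the x axis of jig, either way round below 0.05 rad and x of block in the frame of seat between -0.004 and 0.004 m and y of block in the frame of seat between -0.005 and 0.004 m and z of block in the frame of seat between -0.005 and 0.005 m and value of joint cam_lever above 1.2 rad and contact force between cam_lever_c0 and block above 3 N and linear speed of block below 0.01 m/s).
It fails at once if a bystander (fixative_can) is shifted more than 20 mm or tipped (distance of fixative_can from where it was at the start of the episode above 0.02 m or angle between fixative_can's own z axis and vertical above 0.3 rad).
It fails at once if a bystander (jar) is shifted more than 20 mm or tipped (distance of jar from where it was at the start of the episode above 0.02 m or angle between jar's own z axis and vertical above 0.3 rad).
It fails at once if a bystander (cup) is shifted more than 20 mm or tipped (distance of cup from where it was at the start of the episode above 0.02 m or angle between cup's own z axis and vertical above 0.3 rad).
It also fails if it takes over 72 s, if anything falls off the work surface, if the arm or the gripper's body presses on something with over 40 N, if the wrist force passes 120 N, or if a joint passes its speed limit or range.

ROBOT

A 6-joint arm with a two-finger parallel gripper is mounted at the origin on a cart in front of the work surface, level with it; the furniture and walls round the work are solid. World frame = base frame: x ahead of the robot, y to its left, z up, the work surface at z = 0. Lengths are in m, angles in rad, forces in N, time in s.
With the tool pointing down it reaches from about 0.3 to 0.875 m from the base axis. Payload 6.4 kg.
Tool frame: the origin (TCP) lies on the centre line of the jaws, within the pads' length; the fingertips stand ctrl.tip_extent ahead of it and the grasp point (between the pads) lies 8 mm behind it (ctrl.tip_extent is the distance from the TCP to the fingertips, in m); z points along the fingers, y is the line along which they close (so a half turn about z gives the same grasp; the last joint's range is limited). The gripper opens to 85 mm and grips with 20 to 120 N. Pads are 22 mm wide; open, the fingers measure 114 mm over their backs; the gripper's body (76 mm by 85 mm) begins 54 mm behind the grasp point. The pads swing forward as they close: fully open they stand 13 mm farther back than shut.
Start: joints at [0.907, 0.181, 1.607, -0, 1.354, -0.206], TCP at [0.254, 0.516, 0.242] pointing down, gripper open.
Joint ranges: [-2.99, 2.99], [-0.89, 2.07], [0.3, 2.58], [-1.14, 4.28], [0, 2.63], [-3.12, 3.12]. Speed limits (rad/s): [2.57, 2.57, 3.01, 3.14, 3.14, 3.14].

INTERFACE

Orientations are given as a unit quaternion [w, x, y, z].
In Python, from bench import ctrl gives the robot as it stands.
- The arm moves only by the shell command python3 -m handwheel 'ROWS'. ROWS is JSON, a list of rows, each a list of 7 numbers: the turn, a rotation vector about the tool's x, y, z as a fraction of full scale, then the shift along the tool's x, y, z as a fraction of full scale, then the opening, from 0 (shut) to 1 (fully open). In form: [[rx, ry, rz, x, y, z, jaw], ...]. A call has exactly 8 rows; each row shifts and turns the commanded pose from where the row before left it, along the tool's axes as they then stand; what a row does not reach is not made up. Full scale, the value 1, is 300 mm for a shift and pi rad for a turn. A row lasts 1/10 s, in which the tool goes at most 50 mm and 8.59 degrees, less where a joint would pass 70% of its speed; a pose out of reach is approached as far as the arm can. A call with a number of a shift or a turn outside -1 to 1 is refused whole. A call with a gripper value outside its range is refused whole. The fingers move at their own pace and stop on an object; the grip force is fixed at half the most. Time passes only in rows, so rows that do not move let the fingers close, or fill a call up. It gives the time, the measured TCP pose, the force, the opening and the grip force at its end, in the units of the state.
- ctrl.get_obs(): the state, without advancing time (a new reading comes with each control period).
- ctrl.camera(name): name is "side" or "top"; returns the picture (480x640x3 uint8, blue, green, red); there is no depth.
- ctrl.camera_model(name): a dict with "camera_matrix" (3x3 intrinsics, pixels), "cam_to_world" (4x4, takes a point from camera to world coordinates). Camera axes: x right, y up, looking along -z (the intrinsics and any distortion apply to the point x, -y, -z); pixel columns grow to the right and rows downward; lengths in m; the calibration is good to about 2 mm. A picture is of the moment at which its call begins. camera_model takes no time and is no camera call.
- ctrl.hand_in(): hands the job in; it is judged then, once.
The state is a dict: "time_s": time; "q": joint angles; "dq": joint speeds; "joint_efforts": joint torques, N m; "eef_pos": TCP position; "eef_rot": TCP orientation; "wrist_force": force on the tool from outside, world axes, zero at the start; "torque": the same for the moment, N m; "opening": opening from 0.0 (shut) to 1.0 (fully open); "grasp_force": force on a finger pad.
Only numpy, scipy, OpenCV 4.12 (cv2) and the standard library are available. Lean on these libraries where they do the work, as an engineer would, in place of code of your own. Each camera call takes 0.05 s, during which the arm holds its last target. There are 200 camera calls.

## Working session

There is one attempt and no reset: what is moved stays moved. The work goes in short steps, Python scripts to look and compute and a shell command to move; the robot and the scene stay as the last step left them, time stands still between calls to the robot, and variables do not carry over. Pictures are saved under pics/ and viewed, at most 10 in all, crops included, and the job is handed in when it is done.

```bash
mkdir -p pics; ls; python3 - <<'E'
from bench import ctrl
import cv2
for n in("top","side"):
    cv2.imwrite(f"pics/{n}0.png",ctrl.camera(n))
    m=ctrl.camera_model(n);print(m)
print(ctrl.tip_extent,ctrl.get_obs())
E
```

```text
pics
{'camera_matrix': array([[578.13337515,   0.        , 317.56487348],
       [  0.        , 578.13337515, 247.27466659],
       [  0.        ,   0.        ,   1.        ]]), 'cam_to_world': array([[-0.11872633,  0.96942729, -0.21474354,  0.30507818],
       [-0.99291783, -0.11684586,  0.0214764 ,  0.11500225],
       [-0.00427209,  0.2157725 ,  0.97643432,  1.43741127],
       [ 0.        ,  0.        ,  0.        ,  1.        ]])}
{'camera_matrix': array([[562.54639748,   0.        , 321.5801105 ],
       [  0.        , 562.54639748, 235.85050877],
       [  0.        ,   0.        ,   1.        ]]), 'cam_to_world': array([[ 0.79565353, -0.42869938,  0.42796296,  1.11388939],
       [ 0.60573317,  0.55751055, -0.5676877 , -0.6031899 ],
       [ 0.0047735 ,  0.71091408,  0.70326267,  0.99319312],
       [ 0.        ,  0.        ,  0.        ,  1.        ]])}
0.011 {'time_s': 0.1, 'q': array([ 9.06703845e-01,  1.81487887e-01,  1.60792486e+00, -2.28475093e-05,
        1.35379426e+00, -2.06325998e-01]), 'dq': array([-0.00129405, -0.00191078, -0.00105101, -0.00186162, -0.00011695,
        0.00079095]), 'joint_efforts': array([-6.90129455e-04, -4.45878518e+01, -3.52234662e+01, -2.21111604e-04,
        4.19243370e-03,  1.07605015e-04]), 'eef_pos': array([0.25381503, 0.51540391, 0.24145419]), 'eef_rot': array([-3.30193481e-04,  2.26887554e-01,  9.73920626e-01, -7.36639456e-04]), 'wrist_force': array([-0.12672856,  0.21453863,  0.19577318]), 'torque': array([ 0.03274789, -0.03866696,  0.01844063]), 'grasp_force': 0.0, 'opening': 1.0040880207000116}
```

View pics/top0.png

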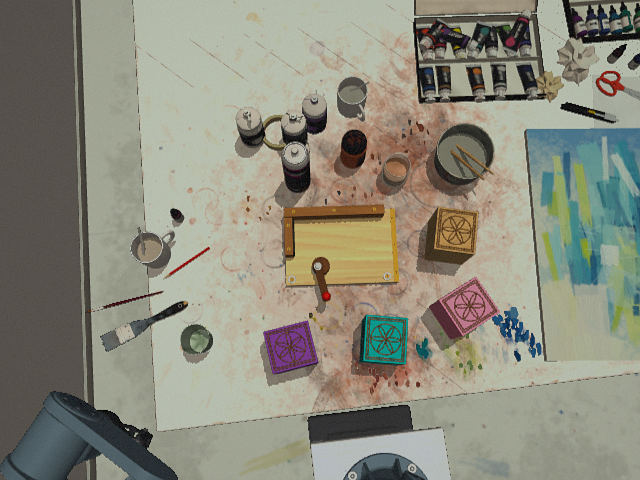

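View pics/side0.png

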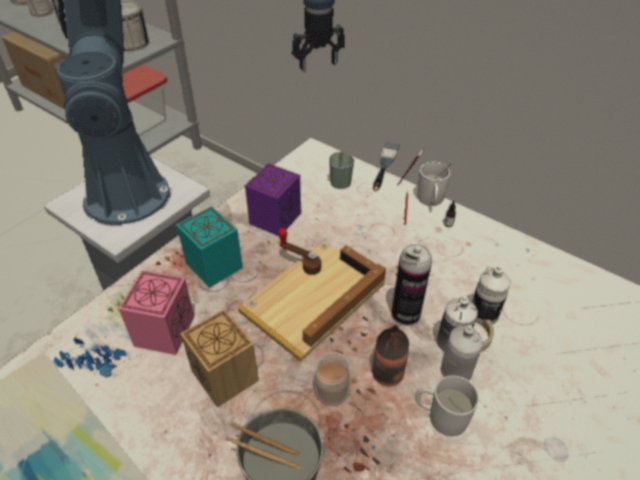

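The top view shows the jig at about (285–398, 205–286). Its brass end is on the right, the fence runs along the top edge and the red knob is at (326,296). There are four block shapes: limewood at (456,230), pink at (468,305), turquoise at (384,340) and purple at (291,346). The limewood-coloured one fits, since it also stands in front of the brass end. I'll confirm it in an enlarged crop.

```bash
cat > h.py <<'E'
from bench import ctrl
import cv2, numpy as np
def ray(n,uv):
    m=ctrl.camera_model(n);K=m["camera_matrix"];T=m["cam_to_world"]
    d=np.linalg.inv(K)@[uv[0],uv[1],1]; d=T[:3,:3]@(d*[1,-1,-1]); return T[:3,3],d
def at(n,uv,z):
    o,d=ray(n,uv); return (o+d*(z-o[2])/d[2])
def proj(n,p):
    m=ctrl.camera_model(n);T=np.linalg.inv(m["cam_to_world"]);c=T[:3,:3]@p+T[:3,3];c=m["camera_matrix"]@(c*[1,-1,-1]);return c[:2]/c[2]
E
python3 - <<'E'
import cv2
im=cv2.imread("pics/top0.png")[190:310,270:490]
cv2.imwrite("pics/crop.png",cv2.resize(im,None,fx=3.6,fy=3.6,interpolation=cv2.INTER_CUBIC))
E
```

```text
(no output)
```

View pics/crop.png

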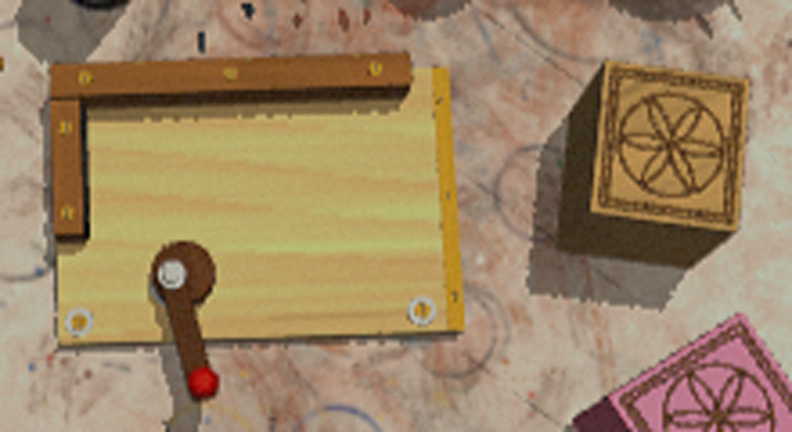

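The crop shows the limewood block with its carved rosette on top, its top corners at crop pixels (606,61), (749,79), (738,232) and (591,212). The jig's entry end runs from (450,67) to (463,330), and the knob is at (203,382).

```bash
python3 - <<'E'
from h import *
f=lambda u,v,z:at("top",(u/3.6+270-.36,v/3.6+190-.36),z)
A=f(450,67,.018);B=f(463,330,.018);C=f(58,344,.018)
print("jig",A,B,C,np.linalg.norm(A-B),np.linalg.norm(B-C))
yv=(C-B)/np.linalg.norm(C-B);xv=(A-B)/np.linalg.norm(A-B)
th1=np.arctan2(-yv[0],yv[1]);th2=np.arctan2(xv[1],xv[0]);print("yaw",th1,th2)
th=.6*th1+.4*th2;R=np.array([[np.cos(th),-np.sin(th)],[np.sin(th),np.cos(th)]])
cen=(A+C)[:2]/2
print("cen",cen)
J=lambda x,y:cen+R@[x,y]
print("corners reproj",[ (proj("top",np.r_[J(a,b),.018])) for a,b in((.095,-.14),(-.095,-.14),(-.095,.14),(.095,.14))])
print("pivot",J(-.056,.06),"seat",J(.019,.051),"edge",J(.019,-.14))
k=f(203,382,.083);p=J(-.056,.06);print("knob",k,np.linalg.norm(k[:2]-p),"ang",(np.arctan2(*(R.T@(k[:2]-p))[::-1])-np.pi/2))
b=[f(u,v,.13) for u,v in((606,61),(749,79),(738,232),(591,212))]
print("block",np.mean(b,0),[np.linalg.norm(b[i]-b[i-1]) for i in range(4)])
d=b[0]-b[1]+b[3]-b[2];print("block yaw",np.arctan2(-d[0],d[1]), "jigframe",R.T@(np.mean(b,0)[:2]-cen))
d=b[0]-b[3]+b[1]-b[2];print("block yaw",np.arctan2(d[1],d[0]))
for n,u,v in(("can",296,148),("jar",397,160),("cup",198,330)):print(n,at("top",(u,v),.224 if n=="can" else .085))
# side check
print("side knob",proj("side",k),"side block",[proj("side",x) for x in b])
E
```

```text
jig [ 0.6949444  -0.12352759  0.018     ] [ 0.50744645 -0.10466906  0.018     ] [0.53108598 0.1735163  0.018     ] 0.18844395679915624 0.279187963897518
yaw -0.08477393950384969 -0.10024283110031468
cen [0.61301519 0.02499435]
corners reproj [array([394.45933795, 208.28703444]), array([398.80677263, 281.94812113]), array([285.93841344, 285.15759819]), array([284.72860567, 211.38092967])]
pivot [0.56269687 0.08983312] seat [0.63656928 0.07405762] edge [ 0.61921958 -0.11615275]
knob [0.48445032 0.0793026  0.083     ] 0.07895197488009933 ang -4.487649994496847
block [ 0.5948855  -0.23877828  0.13      ] [np.float64(0.10189284552911429), np.float64(0.09333819084863267), np.float64(0.1026391726628551), np.float64(0.09449042185149457)]
block yaw -0.25532036958791005 jigframe [ 0.00590535 -0.26432899]
block yaw -0.25277785018222165
can [0.80329585 0.10918341 0.224     ]
jar [ 0.79878149 -0.1363661   0.085     ]
cup [0.44023767 0.38455086 0.085     ]
side knob [281.78233743 234.43308447] side block [array([251.51585401, 343.14455979]), array([206.83458945, 370.70160356]), array([178.60516841, 332.81667386]), array([222.73884102, 308.09853659])]
```

```bash
cat >> h.py <<'E'
from scipy.spatial.transform import Rotation as Rn
TH=-.091; CEN=np.array([.6130,.0250]); RJ=np.array([[np.cos(TH),-np.sin(TH)],[np.sin(TH),np.cos(TH)]])
def J(x,y,z): return np.r_[CEN+RJ@[x,y],z]          # jig -> world
def iJ(p): return np.r_[RJ.T@(np.asarray(p)[:2]-CEN),p[2]]
def tool(o): q=o["eef_rot"]; return Rn.from_quat([q[1],q[2],q[3],q[0]])
def frame(z,y):   # tool z and y axes in jig axes
    z=np.r_[RJ@z[:2],z[2]];y=np.r_[RJ@y[:2],y[2]];z/=np.linalg.norm(z)
    return Rn.from_matrix(np.c_[np.cross(y,z),y,z])
def plan(p,F=None):
    o=ctrl.get_obs();T=tool(o);F=F or T
    rv=(T.inv()*F).as_rotvec();s=F.inv().apply(p-o["eef_pos"])
    print("turn",np.round(rv/np.pi,4),"deg",np.round(np.degrees(np.linalg.norm(rv)),1),"then shift",np.round(s/.3,4),"mm",np.round(1000*np.linalg.norm(s)))
def state():
    o=ctrl.get_obs();print("t",round(o["time_s"],2),"jig mm",np.round(1000*iJ(o["eef_pos"]),1),"toolz(jig)",np.round(np.r_[RJ.T@tool(o).as_matrix()[:2,2],tool(o).as_matrix()[2,2]],2),"F",np.round(o["wrist_force"],1),"open",round(o["opening"],2),"g",round(o["grasp_force"],1))
E
python3 -c "
from h import *
D=frame(np.array([0,0,-1.]),np.array([0,1.,0]))
plan(np.array([.485,.079,.15]),D);state();print(iJ([.485,.079,0]))"
```

```text
turn [-0.0005 -0.0002 -0.1167] deg 21.0 then shift [-0.8996 -1.3786  0.3048] mm 502.0
t 0.1 jig mm [-402.3  455.7  241.5] toolz(jig) [-0. -0. -1.] F [-0.1  0.2  0.2] open 1.0 g 0.0
[-0.1323776   0.04214464  0.        ]
```

```bash
python3 -m handwheel '[[0,0,-0.0389,0,0,0,1],[0,0,-0.0389,0,0,0,1],[0,0,-0.0389,0,0,0,1],[0,0,0,-0.082,-0.125,0,1],[0,0,0,-0.082,-0.125,0,1],[0,0,0,-0.082,-0.125,0,1],[0,0,0,-0.082,-0.125,0,1],[0,0,0,-0.082,-0.125,0,1]]' >/dev/null; python3 -m handwheel '[[0,0,0,-0.082,-0.125,0.03,1],[0,0,0,-0.082,-0.125,0.03,1],[0,0,0,-0.082,-0.125,0.06,1],[0,0,0,-0.082,-0.125,0.06,1],[0,0,0,-0.082,-0.125,0.06,1],[0,0,0,-0.082,-0.125,0.06,1],[0,0,0,0,0,0,1],[0,0,0,0,0,0,1]]'; python3 - <<'E'
from h import *
D=frame(np.array([0,0,-1.]),np.array([0,1.,0]))
plan(np.array([.485,.079,.072]),D);state()
im=ctrl.camera("side");cv2.imwrite("pics/s1.png",cv2.resize(im[130:400,150:480],None,fx=2.2,fy=2.2))
E
```

```text
time_s: 1.7
eef_pos: [0.4856, 0.0795, 0.1514]
eef_rot: [-0.001, 0.047, 0.999, 0.0]
wrist_force: [-1.4, 0.6, 0.3]
opening: 1.001
grasp_force: 0.0
turn [ 0.0001 -0.0008 -0.0009] deg 0.2 then shift [ 0.0018 -0.0018  0.2646] mm 79.0
t 1.7 jig mm [-131.8   42.7  151.4] toolz(jig) [-0.  0. -1.] F [-1.4  0.6  0.3] open 1.0 g 0.0
```

View pics/s1.png

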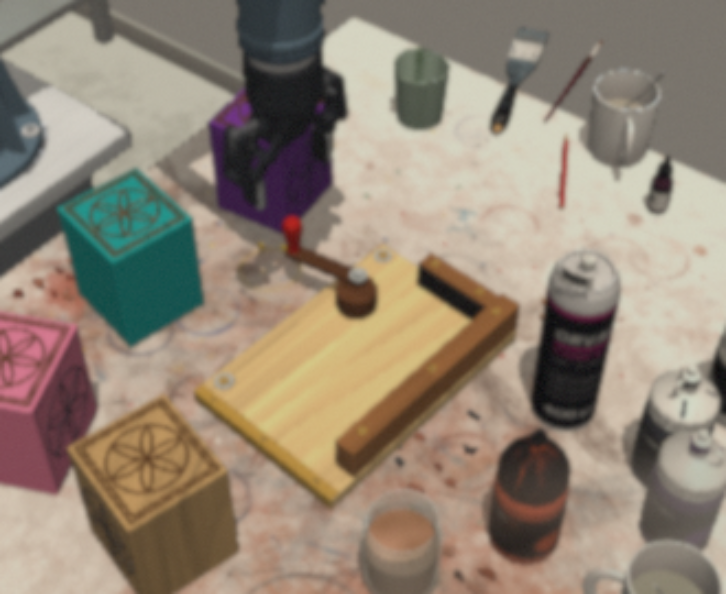

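The side view confirms the block corners to within about 2 px. The gripper stands over the knob, with the purple block close by, so I'll check that clearance.

```bash
python3 - <<'E'
from h import *
for u,v in((306,322),(264,330),(318,367),(365,315)):print(np.round(at("top",(u,v),.13),3),np.round(1000*iJ(at("top",(u,v),.13))))
a=1.796
for a in(1.796,1.2,.6,.1):print(a,np.round(1000*(np.array([-.056,.06])+.08*np.array([-np.sin(a),np.cos(a)]))))
E
```

```text
[0.425 0.133 0.13 ] [-197.   90.  130.]
[0.418 0.228 0.13 ] [-213.  185.  130.]
[0.323 0.118 0.13 ] [-297.   66.  130.]
[ 0.424 -0.001  0.13 ] [-185.  -43.  130.]
1.796 [-134.   42.]
1.2 [-131.   89.]
0.6 [-101.  126.]
0.1 [-64. 140.]
```

```bash
python3 -m handwheel '[[0,0,0,0.001,-0.001,0.13,1],[0,0,0,0,0,0.1346,1],[0,0,0,0,0,0,0],[0,0,0,0,0,0,0],[0,0,0,0,0,0,0],[0,0,0,0,0,0,0],[0,0,0,0,0,0,0],[0,0,0,0,0,0,0]]'; python3 -c "from h import *;state()"
```

```text
time_s: 2.55
eef_pos: [0.4873, 0.0803, 0.0752]
eef_rot: [0.002, 0.046, 0.999, 0.0]
wrist_force: [-0.8, 1.3, 7.7]
opening: 0.228
grasp_force: 58.3
t 2.55 jig mm [-130.2   43.7   75.2] toolz(jig) [ 0.  0. -1.] F [-0.8  1.3  7.7] open 0.23 g 58.3
```

```bash
python3 -m handwheel '[[0,0,0,0.0067,0.0523,0,0],[0,0,0,-0.004,0.053,0,0],[0,0,0,-0.014,0.0513,0,0],[0,0,0,-0.0243,0.0473,0,0],[0,0,0,-0.033,0.0417,0,0],[0,0,0,-0.0407,0.0343,0,0],[0,0,0,-0.0467,0.0257,0,0],[0,0,0,-0.051,0.0157,0,0]]'; python3 -c "from h import *;state()"; python3 -m handwheel '[[0,0,0,-0.0397,0.005,0,0],[0,0,0,0,0,0,0],[0,0,0,0,0,0,0],[0,0,0,0,0,0,1],[0,0,0,0,0,0,1],[0,0,0,0,0,0,1],[0,0,0,0,0,-0.15,1],[0,0,0,0,0,-0.16,1]]'; python3 -c "
from h import *;state()
a=np.radians(40)
F=frame(np.array([0,np.sin(a),-np.cos(a)]),np.array([1.,0,0])); G=frame(np.array([0,np.sin(a),-np.cos(a)]),np.array([-1.,0,0]))
plan(J(.006,-.36,.2),F);plan(J(.006,-.36,.2),G);print(ctrl.get_obs()['q'])"
```

```text
time_s: 3.35
eef_pos: [0.555, 0.1704, 0.0739]
eef_rot: [-0.002, 0.046, 0.999, -0.001]
wrist_force: [-10.9, -5.2, 7.7]
opening: 0.226
grasp_force: 60.3
t 3.35 jig mm [-71.  139.5  73.9] toolz(jig) [-0. -0. -1.] F [-10.9  -5.2   7.7] open 0.23 g 60.3
time_s: 4.15
eef_pos: [0.5666, 0.1704, 0.1647]
eef_rot: [-0.003, 0.046, 0.999, -0.001]
wrist_force: [1.8, -0.8, 0.5]
opening: 0.999
grasp_force: 0.0
t 4.15 jig mm [-59.4 140.6 164.7] toolz(jig) [-0.01 -0.   -1.  ] F [ 1.8 -0.8  0.5] open 1.0 g 0.0
turn [-0.1754  0.1729  0.477 ] deg 96.6 then shift [-1.2026  0.2181 -1.1628] mm 506.0
turn [-0.173  -0.1754 -0.4783] deg 96.8 then shift [ 1.2026 -0.2181 -1.1628] mm 506.0
[ 9.18884747e-02  2.99037523e-01  1.62805778e+00 -3.15445208e-04
  1.21977196e+00 -1.38756379e+00]
```

```bash
python3 -m handwheel '[[0,0,0,0,0,-0.15,1],[0,0,0,0,0,-0.15,1],[-0.0146,0.0144,0.0397,0,0,0,1],[-0.0146,0.0144,0.0397,0,0,0,1],[-0.0146,0.0144,0.0397,0,0,0,1],[-0.0146,0.0144,0.0397,0,0,0,1],[-0.0146,0.0144,0.0397,0,0,0,1],[-0.0146,0.0144,0.0397,0,0,0,1]]' >/dev/null; python3 -m handwheel '[[-0.0146,0.0144,0.0397,0,0,0,1],[-0.0146,0.0144,0.0397,0,0,0,1],[-0.0146,0.0144,0.0397,0,0,0,1],[-0.0146,0.0144,0.0397,0,0,0,1],[-0.0146,0.0144,0.0397,0,0,0,1],[-0.0146,0.0144,0.0397,0,0,0,1],[0,0,0,0,0,0,1],[0,0,0,0,0,0,1]]'; python3 -c "
from h import *;state()
a=np.radians(40)
F=frame(np.array([0,np.sin(a),-np.cos(a)]),np.array([1.,0,0]))
plan(J(.006,-.36,.24),F);print(ctrl.get_obs()['q'])"
```

```text
time_s: 5.75
eef_pos: [0.5683, 0.1704, 0.2559]
eef_rot: [-0.228, 0.692, 0.636, 0.254]
wrist_force: [0.4, -0.2, -0.3]
opening: 0.999
grasp_force: 0.0
t 5.75 jig mm [-57.7 140.8 255.9] toolz(jig) [ 0.    0.64 -0.77] F [ 0.4 -0.2 -0.3] open 1.0 g 0.0
turn [0.0009 0.0002 0.0026] deg 0.5 then shift [-1.3129  0.2124 -1.0323] mm 505.0
[-0.2639296   0.18549129  1.72529227  0.69573524  1.41618636 -0.3577631 ]
```

```bash
python3 -m handwheel '[[0,0,0,-0.1194,0.0193,-0.0938,1],[0,0,0,-0.1194,0.0193,-0.0938,1],[0,0,0,-0.1194,0.0193,-0.0938,1],[0,0,0,-0.1194,0.0193,-0.0938,1],[0,0,0,-0.1194,0.0193,-0.0938,1],[0,0,0,-0.1194,0.0193,-0.0938,1],[0,0,0,-0.1194,0.0193,-0.0938,1],[0,0,0,-0.1194,0.0193,-0.0938,1]]' >/dev/null; python3 -m handwheel '[[0,0,0,-0.1194,0.0193,-0.0938,1],[0,0,0,-0.1194,0.0193,-0.0938,1],[0,0,0.0026,-0.1194,0.0193,-0.0938,0.8],[0,0,0,0,0,0,0.8],[0,0,0,0,0,0,0.8],[0,0,0,0,0,0,0.8],[0,0,0,0,0,0,0.8],[0,0,0,0,0,0,0.8]]'; python3 - <<'E'
from h import *
state()
a=np.radians(40)
F=frame(np.array([0,np.sin(a),-np.cos(a)]),np.array([1.,0,0]))
plan(J(.006,-.36,.033),F);print(ctrl.get_obs()['q'])
im=ctrl.camera("top");cv2.imwrite("pics/t2.png",im[120:400,230:600])
E
```

```text
time_s: 7.35
eef_pos: [0.5878, -0.3324, 0.2405]
eef_rot: [-0.23, 0.695, 0.633, 0.253]
wrist_force: [0.6, -0.5, 0.7]
opening: 0.805
grasp_force: 0.0
t 7.35 jig mm [   7.3 -358.2  240.5] toolz(jig) [ 0.    0.64 -0.77] F [ 0.6 -0.5  0.7] open 0.8 g 0.0
turn [ 0.0007 -0.0001 -0.0003] deg 0.1 then shift [-0.4492 -0.0045  0.5258] mm 207.0
[-0.90147608  0.68555162  1.06540241  0.4885823   1.89601444 -0.77143407]
```

View pics/t2.png

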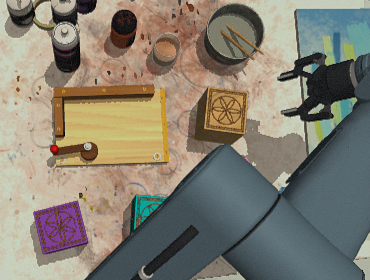

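The top view shows the lever open, with the knob at crop pixel (54,149) along +y, and the gripper behind the block. I'll go partway down and check that the forearm clears the pink block.

```bash
python3 -m handwheel '[[0,0,0,-0.09,-0.001,0.105,0.8],[0,0,0,-0.09,-0.001,0.105,0.8],[0,0,0,-0.09,-0.001,0.105,0.8],[0,0,0,0,0,0,0.8],[0,0,0,0,0,0,0.8],[0,0,0,0,0,0,0.8],[0,0,0,0,0,0,0.8],[0,0,0,0,0,0,0.8]]'; python3 - <<'E'
from h import *
state()
a=np.radians(40)
F=frame(np.array([0,np.sin(a),-np.cos(a)]),np.array([1.,0,0]))
plan(J(.006,-.36,.033),F);print(ctrl.get_obs()['q'])
im=ctrl.camera("side");cv2.imwrite("pics/s2.png",im)
E
```

```text
time_s: 8.2
eef_pos: [0.5872, -0.3356, 0.1176]
eef_rot: [-0.228, 0.695, 0.633, 0.253]
wrist_force: [-0.7, 0.7, -0.7]
opening: 0.8
grasp_force: 0.0
t 8.2 jig mm [   7.1 -361.5  117.6] toolz(jig) [ 0.01  0.64 -0.77] F [-0.7  0.7 -0.7] open 0.8 g 0.0
turn [ 0.0017  0.0006 -0.0003] deg 0.3 then shift [-0.1776 -0.0036  0.2192] mm 85.0
[-0.90511015  0.81113718  1.11981157  0.46690306  1.73421077 -0.85949526]
```

View pics/s2.png

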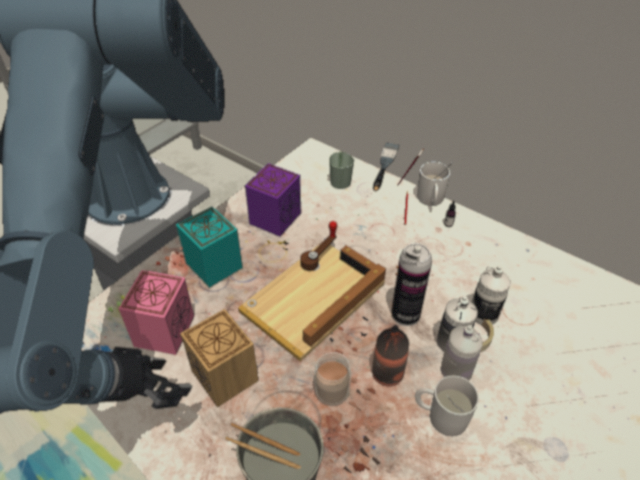

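```bash
python3 -m handwheel '[[0,0,0,-0.0888,-0.002,0.1096,0.8],[0,0,0,-0.0888,-0.002,0.1096,0.8],[0,0,0,0,0,0,0.8],[0,0,0,0,0,0,0.8],[0,0,0,0.0255,0,0.0214,0.8],[0,0,0,0.0255,0,0.0214,0.8],[0,0,0,0.0255,0,0.0214,0.8],[0,0,0,0.0255,0,0.0214,0.8]]'; python3 -c "from h import *;state()"; python3 -m handwheel '[[0,0,0,0.0255,0,0.0214,0.8],[0,0,0,0.0255,0,0.0214,0.8],[0,0,0,0.0255,0,0.0214,0.8],[0,0,0,0.0255,0,0.0214,0.8],[0,0,0,0,0,0,0.8],[0,0,0,0,0,0,0.8],[0,0,0,0,0,0,0.8],[0,0,0,0,0,0,0.8]]'; python3 - <<'E'
from h import *
state()
im=ctrl.camera("top");cv2.imwrite("pics/t3.png",cv2.resize(im[190:310,270:490],None,fx=3.6,fy=3.6,interpolation=cv2.INTER_CUBIC))
E
```

```text
time_s: 9.05
eef_pos: [0.5903, -0.2934, 0.0323]
eef_rot: [-0.228, 0.695, 0.633, 0.254]
wrist_force: [1.1, -3.4, 1.1]
opening: 0.8
grasp_force: 1.8
t 9.05 jig mm [   6.3 -319.1   32.3] toolz(jig) [ 0.01  0.64 -0.77] F [ 1.1 -3.4  1.1] open 0.8 g 1.8
time_s: 9.85
eef_pos: [0.5927, -0.2534, 0.0303]
eef_rot: [-0.231, 0.695, 0.632, 0.254]
wrist_force: [-0.3, -0.3, 0.0]
opening: 0.8
grasp_force: 0.0
t 9.85 jig mm [   5.1 -279.1   30.3] toolz(jig) [ 0.    0.64 -0.77] F [-0.3 -0.3  0. ] open 0.8 g 0.0
```

View pics/t3.png

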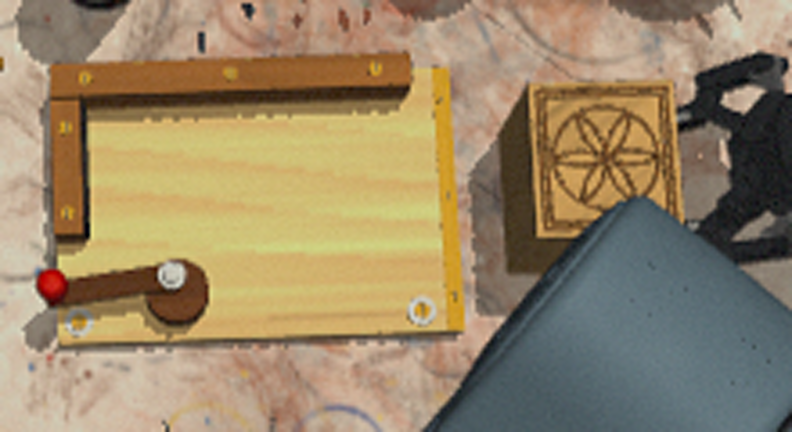

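The block is now almost square to the jig, with top corners at crop pixels (528,84), (675,80) and (536,240).

```bash
python3 - <<'E'
from h import *
f=lambda u,v:1000*iJ(at("top",(u/3.6+270-.36,v/3.6+190-.36),.13))
a,b,c=f(528,84),f(675,80),f(536,240);print(a,b,c,"cen",(b+c)/2)
E
```

```text
[  49.77298161 -174.62233149  130.        ] [  49.67726785 -270.45090005  130.        ] [ -53.93438902 -173.01952113  130.        ] cen [  -2.12856059 -221.73521059  130.        ]
```

```bash
python3 -m handwheel '[[0,0,0,0.014,0.0075,0.0118,0.8],[0,0,0,0.014,0.0075,0.0118,0.8],[0,0,0,0.014,0.0075,0.0118,0.8],[0,0,0,0.014,0.0075,0.0118,0.8],[0,0,0,0.014,0.0075,0.0118,0.8],[0,0,0,0.014,0.0075,0.0118,0.8],[0,0,0,0.005,0,0.0043,0.8],[0,0,0,0.005,0,0.0043,0.8]]'; python3 - <<'E'
from h import *
state()
im=ctrl.camera("top");cv2.imwrite("pics/t4.png",cv2.resize(im[190:310,270:490],None,fx=3.6,fy=3.6,interpolation=cv2.INTER_CUBIC))
E
```

```text
time_s: 10.7
eef_pos: [0.6103, -0.218, 0.0306]
eef_rot: [-0.23, 0.695, 0.632, 0.254]
wrist_force: [1.1, -6.5, -1.9]
opening: 0.802
grasp_force: 3.8
t 10.7 jig mm [  19.4 -242.3   30.6] toolz(jig) [ 0.    0.64 -0.77] F [ 1.1 -6.5 -1.9] open 0.8 g 3.8
```

View pics/t4.png

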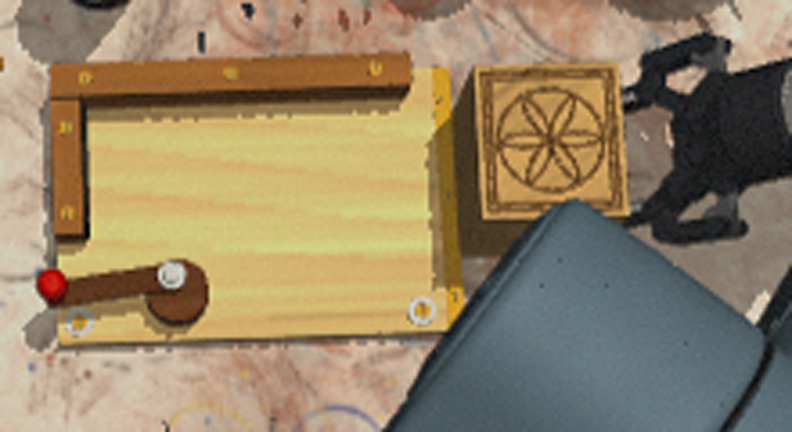

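The block has moved up to the brass edge, square, with corners at crop pixels (474,65), (620,65) and (482,218).

```bash
python3 - <<'E'
from h import *
f=lambda u,v:1000*iJ(at("top",(u/3.6+270-.36,v/3.6+190-.36),.13))
a,b,c=f(474,65),f(620,65),f(482,218);print(a,b,c,"cen",(b+c)/2)
state()
E
```

```text
[  63.65442991 -140.24676994  130.        ] [  60.86838268 -235.42469136  130.        ] [ -38.5354823  -139.32763939  130.        ] cen [  11.16645019 -187.37616538  130.        ]
t 10.75 jig mm [  19.5 -242.4   30.7] toolz(jig) [ 0.    0.64 -0.77] F [ 1.2 -2.5 -1.8] open 0.8 g 0.9
```

```bash
python3 - <<'E'
from h import *
T=lambda d:np.round(np.array([.766*d[0]+.643*d[1],.643*d[0]-.766*d[1]])/300,4)
C=lambda p:np.array([-96*np.cos(p)+97*np.sin(p),96*np.sin(p)+97*np.cos(p)])
for p in np.arange(.1,1.35,.1):print(round(p,1),np.round(C(p)-C(p-.1),1),T(C(p)-C(p-.1)))
print(T([-10,0]),T([0,77]),T([9,0]))
E
```

```text
0.1 [10.2  9.1] [ 0.0455 -0.0015]
0.2 [11.  8.] [0.0454 0.0031]
0.3 [11.8  6.9] [0.0448 0.0076]
0.4 [12.4  5.7] [0.0439 0.012 ]
0.5 [12.9  4.4] [0.0424 0.0164]
0.6 [13.3  3.1] [0.0406 0.0205]
0.7 [13.5  1.8] [0.0383 0.0245]
0.8 [13.6  0.4] [0.0357 0.0282]
0.9 [13.6 -1. ] [0.0327 0.0316]
1.0 [13.4 -2.3] [0.0294 0.0347]
1.1 [13.1 -3.6] [0.0258 0.0375]
1.2 [12.7 -4.9] [0.0219 0.0399]
1.3 [12.2 -6.2] [0.0178 0.0418]
[-0.0255 -0.0214] [ 0.165  -0.1966] [0.023  0.0193]
```

```bash
python3 -m handwheel '[[0,0,0,-0.0255,0,-0.0214,0.8],[0,0,0,0,-0.027,0,0.8],[0,0,0,0.0825,0,-0.0983,0.8],[0,0,0,0.0825,0,-0.0983,0.8],[0,0,0,0,0,0,0.8],[0,0,0,0,0,0,0.8],[0,0,0,0.023,0,0.0193,0.8],[0,0,0,0.0025,0,0.0021,0.8]]' >/dev/null; python3 -c "from h import *;state()"; python3 -m handwheel '[[0,0,0,0.0228,0,-0.0007,0.8],[0,0,0,0.0228,0,-0.0007,0.8],[0,0,0,0.0227,0,0.0015,0.8],[0,0,0,0.0227,0,0.0015,0.8],[0,0,0,0.0224,0,0.0038,0.8],[0,0,0,0.0224,0,0.0038,0.8],[0,0,0,0.022,0,0.006,0.8],[0,0,0,0.022,0,0.006,0.8]]'; python3 - <<'E'
from h import *
state()
cv2.imwrite("pics/s5.png",ctrl.camera("side")[200:440,80:400])
E
```

```text
t 11.55 jig mm [  10.2 -241.7  106.5] toolz(jig) [ 0.    0.64 -0.77] F [-1.1 -4.5 -0.6] open 0.8 g 1.9
time_s: 12.35
eef_pos: [0.6062, -0.1715, 0.1378]
eef_rot: [-0.23, 0.695, 0.632, 0.254]
wrist_force: [0.0, -0.8, 0.4]
opening: 0.803
grasp_force: 0.6
t 12.35 jig mm [  11.1 -196.3  137.8] toolz(jig) [ 0.    0.64 -0.77] F [ 0.  -0.8  0.4] open 0.8 g 0.6
```

View pics/s5.png

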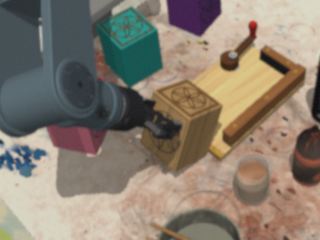

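The block is tipping over the brass edge and the fingertips are on its pencilled face. I'll carry on.

```bash
python3 -m handwheel '[[0,0,0,0.0212,0,0.0082,0.8],[0,0,0,0.0212,0,0.0082,0.8],[0,0,0,0.0203,0,0.0103,0.8],[0,0,0,0.0203,0,0.0103,0.8],[0,0,0,0.0192,0,0.0123,0.8],[0,0,0,0.0192,0,0.0123,0.8],[0,0,0,0.0179,0,0.0141,0.8],[0,0,0,0.0179,0,0.0141,0.8]]';  python3 -m handwheel '[[0,0,0,0.0164,0,0.0158,0.8],[0,0,0,0.0164,0,0.0158,0.8],[0,0,0,0.0147,0,0.0173,0.8],[0,0,0,0.0147,0,0.0173,0.8],[0,0,0,0.0129,0,0.0187,0.8],[0,0,0,0.0129,0,0.0187,0.8],[0,0,0,0,0,0,0.8],[0,0,0,0,0,0,0.8]]'; python3 - <<'E'
from h import *
state()
cv2.imwrite("pics/s6.png",np.hstack([ctrl.camera("side")[170:400,130:430],ctrl.camera("top")[170:400,260:560]]))
E
```

```text
time_s: 13.2
eef_pos: [0.6112, -0.1183, 0.1471]
eef_rot: [-0.23, 0.695, 0.632, 0.254]
wrist_force: [-0.7, -0.4, 0.0]
opening: 0.8
grasp_force: 0.0
time_s: 14.0
eef_pos: [0.615, -0.0789, 0.1403]
eef_rot: [-0.23, 0.695, 0.632, 0.253]
wrist_force: [-0.4, -1.2, 0.6]
opening: 0.798
grasp_force: 0.0
t 14.0 jig mm [  11.5 -103.2  140.3] toolz(jig) [ 0.    0.64 -0.77] F [-0.4 -1.2  0.6] open 0.8 g 0.0
```

```bash
python3 -m handwheel '[[0,0,0,0.0857,0,-0.102,0.8],[0,0,0,-0.094,0,-0.079,0.8],[0,0,0,-0.094,0,-0.079,0.8],[0,0,0,-0.094,0,-0.079,0.8],[0,0,0,0,0,0,0.8],[0,0,0,0,0,0,0.8],[0,0,0,0,0,0,0.8],[0,0,0,0,0,0,0.8]]'; python3 - <<'E'
from h import *
state()
s=ctrl.camera("side");t=ctrl.camera("top");cv2.imwrite("pics/s_full.png",s);cv2.imwrite("pics/t_full.png",t)
cv2.imwrite("pics/m7.png",np.hstack([cv2.resize(s[190:390,150:360],None,fx=1.9,fy=1.9),cv2.resize(t[180:310,270:407],None,fx=2.923,fy=2.923,interpolation=cv2.INTER_CUBIC)]))
E
```

```text
time_s: 14.9
eef_pos: [0.6045, -0.1878, 0.1803]
eef_rot: [-0.231, 0.695, 0.632, 0.253]
wrist_force: [0.3, -0.2, 0.3]
opening: 0.8
grasp_force: 0.0
t 14.9 jig mm [  10.9 -212.7  180.3] toolz(jig) [ 0.    0.64 -0.77] F [ 0.3 -0.2  0.3] open 0.8 g 0.0
```

View pics/m7.png

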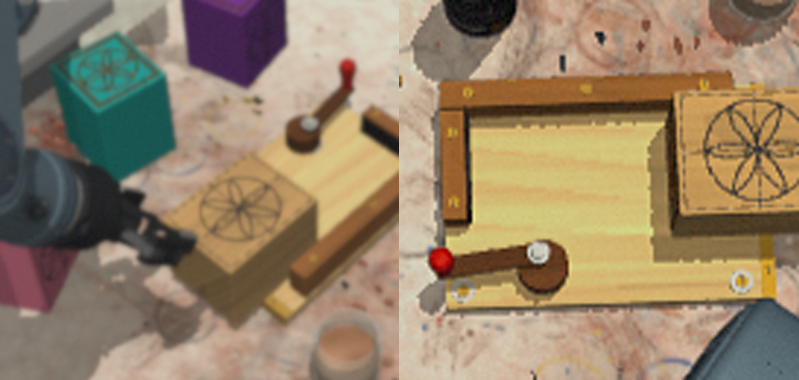

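The block lies flat on the base with the pencilled rosette up. Its leading top corners in the mosaic are (673,92) and (683,212).

```bash
python3 - <<'E'
from h import *
f=lambda u,v:1000*iJ(at("top",((u-399)/2.923+270-.33,v/2.923+180-.33),.114))
a,b=f(673,92),f(683,212);print(a,b,(a+b)/2,np.linalg.norm(a-b),"yaw",(b-a)[1]/-104)
a=np.radians(40);F=frame(np.array([0,np.sin(a),-np.cos(a)]),np.array([1.,0,0]))
plan(J(.014,-.20,.062),F)
E
```

```text
[ 62.4081572  -52.25094527 114.        ] [-37.45859994 -55.74950663 114.        ] [ 12.47477863 -54.00022595 114.        ] 99.92801966133392 yaw 0.033640013079148615
turn [ 0.0007 -0.0003 -0.0006] deg 0.2 then shift [-0.2211  0.0101  0.3296] mm 119.0
```

```bash
python3 -m handwheel '[[0,0,0,-0.086,0.005,0.102,0.8],[0,0,0,-0.086,0.005,0.102,0.8],[0,0,0,-0.086,0.004,0.102,0.8],[0,0,0,0,0,0,0.8],[0,0,0,0.0255,0,0.0214,0.8],[0,0,0,0.0255,0,0.0214,0.8],[0,0,0,0.0255,0,0.0214,0.8],[0,0,0,0.0255,0,0.0214,0.8]]'; python3 -c "from h import *;state()"; python3 -m handwheel '[[0,0,0,0.0255,0.001,0.0214,0.8],[0,0,0,0.0255,0.001,0.0214,0.8],[0,0,0,0.0255,0.001,0.0214,0.8],[0,0,0,0.0255,0.001,0.0214,0.8],[0,0,0,0,0,0,0.8],[0,0,0,0,0,0,0.8],[0,0,0,0,0,0,0.8],[0,0,0,0,0,0,0.8]]'; python3 - <<'E'
from h import *
state()
t=ctrl.camera("top");cv2.imwrite("pics/t8.png",t)
# predicted top-face corners for a block centre; rectify the z=.114 plane for edge search
xs=np.arange(-80,100);ys=np.arange(-160,140)
m=np.array([[proj("top",J(x/1e3,y/1e3,.114)) for y in ys] for x in xs],np.float32)
r=cv2.remap(t,m[...,0],m[...,1],cv2.INTER_LINEAR);g=cv2.cvtColor(r,cv2.COLOR_BGR2GRAY).astype(int)
for x in(-20,0,20,40):
    l=g[x+80];d=l[4:]-l[:-4];i=np.argsort(-abs(d))[:6];print("x",x,[(int(ys[k]+2),int(d[k])) for k in i])
E
```

```text
time_s: 15.8
eef_pos: [0.614, -0.1504, 0.0629]
eef_rot: [-0.228, 0.695, 0.633, 0.254]
wrist_force: [-0.2, -5.1, 4.0]
opening: 0.803
grasp_force: 2.8
t 15.8 jig mm [  17.  -174.6   62.9] toolz(jig) [ 0.01  0.64 -0.77] F [-0.2 -5.1  4. ] open 0.8 g 2.8
time_s: 16.6
eef_pos: [0.6174, -0.1102, 0.0603]
eef_rot: [-0.23, 0.695, 0.632, 0.254]
wrist_force: [-0.9, -0.8, -0.4]
opening: 0.799
grasp_force: 0.0
t 16.6 jig mm [  16.7 -134.2   60.3] toolz(jig) [ 0.    0.64 -0.77] F [-0.9 -0.8 -0.4] open 0.8 g 0.0Traceback (most recent call last):
  File "<stdin>", line 6, in <module>
  File "h.py", line 9, in proj
    m=ctrl.camera_model(n);T=np.linalg.inv(m["cam_to_world"]);c=T[:3,:3]@p+T[:3,3];c=m["camera_matrix"]@(c*[1,-1,-1]);return c[:2]/c[2]
ValueError: time passes only in moves, steps and waits
```

```bash
cat >> h.py <<'E'
def rect(t,z,x0=-100,x1=100,y0=-170,y1=150):   # 1 px = 1 mm; rows jig x from x0, cols jig y from y0
    q=[(x0,y0),(x0,y1),(x1,y1),(x1,y0)]
    s=np.float32([proj("top",J(x/1e3,y/1e3,z)) for x,y in q]);d=np.float32([(y-y0,x-x0) for x,y in q])
    return cv2.warpPerspective(t,cv2.getPerspectiveTransform(s,d),(y1-y0,x1-x0),flags=cv2.INTER_CUBIC)
E
python3 - <<'E'
from h import *
t=cv2.imread("pics/t8.png");r=rect(t,.114);g=cv2.cvtColor(r,cv2.COLOR_BGR2GRAY).astype(int)
def ed(l,o):
    d=l[3:]-l[:-3];i=np.argsort(-abs(d))[:8];return [(int(k+o+1.5),int(d[k])) for k in i]
for x in(-20,0,20,45):print("x",x,ed(g[x+100],-170))
for y in(-80,-60,-40,-20):print("y",y,ed(g[:,y+170],-100))
E
```

```text
x -20 [(113, -180), (112, -161), (5, -127), (4, -114), (114, -102), (117, 92), (9, 89), (-130, 81)]
x 0 [(4, -134), (113, -129), (5, -113), (112, -112), (114, -111), (9, 102), (8, 100), (143, 91)]
x 20 [(114, -136), (113, -117), (-168, 108), (4, -108), (3, -95), (-99, 94), (-102, -93), (143, 89)]
x 45 [(4, -131), (5, -113), (3, -90), (145, 84), (8, 81), (118, 79), (-37, 74), (-91, -74)]
y -80 [(-37, 85), (-23, -85), (-24, -82), (-36, 81), (53, 78), (6, -72), (52, 71), (-22, -68)]
y -60 [(-37, 83), (1, -83), (0, -82), (-80, 77), (-79, 75), (-38, 73), (-36, 69), (2, -69)]
y -40 [(-37, 112), (-36, 88), (-23, -86), (-38, 80), (-22, -75), (-75, -71), (7, -70), (-24, -69)]
y -20 [(-37, 103), (-36, 87), (12, -82), (11, -75), (-75, -66), (17, 65), (-74, -64), (13, -63)]
```

```bash
python3 -m handwheel '[[0,0,0,0.0255,0.001,0.0214,0.8],[0,0,0,0.0255,0.001,0.0214,0.8],[0,0,0,0.0255,0.001,0.0214,0.8],[0,0,0,0.0255,0.001,0.0214,0.8],[0,0,0,0.0255,0,0.0214,0.8],[0,0,0,0.0255,0,0.0214,0.8],[0,0,0,0.0255,0,0.0214,0.8],[0,0,0,0.0255,0,0.0214,0.8]]'; python3 -c "from h import *;state()"; python3 -m handwheel '[[0,0,0,0.0255,0,0.0214,0.8],[0,0,0,0.0255,0,0.0214,0.8],[0,0,0,0.0128,0,0.0107,0.8],[0,0,0,0.01,0,0.0086,0.8],[0,0,0,0.005,0,0.0043,0.8],[0,0,0,0.005,0,0.0043,0.8],[0,0,0,0,0,0,0.8],[0,0,0,0,0,0,0.8]]'; python3 - <<'E'
from h import *
state()
t=ctrl.camera("top");cv2.imwrite("pics/t9.png",t)
r=rect(t,.114);g=cv2.cvtColor(r,cv2.COLOR_BGR2GRAY).astype(int)
def ed(l,o):
    d=l[3:]-l[:-3];i=np.argsort(-abs(d))[:8];return [(int(k+o+1.5),int(d[k])) for k in i]
for x in(-20,0,20,45):print("x",x,ed(g[x+100],-170))
for y in(0,20,100):print("y",y,ed(g[:,y+170],-100))
E
```

```text
time_s: 17.45
eef_pos: [0.6263, -0.0297, 0.0602]
eef_rot: [-0.23, 0.695, 0.632, 0.253]
wrist_force: [-0.5, -3.2, -2.0]
opening: 0.8
grasp_force: 1.3
t 17.45 jig mm [ 18.2 -53.3  60.2] toolz(jig) [ 0.    0.64 -0.77] F [-0.5 -3.2 -2. ] open 0.8 g 1.3
time_s: 18.25
eef_pos: [0.6295, 0.0021, 0.0604]
eef_rot: [-0.23, 0.695, 0.632, 0.254]
wrist_force: [-0.3, -0.3, -0.3]
opening: 0.805
grasp_force: 0.5
t 18.25 jig mm [ 18.6 -21.3  60.4] toolz(jig) [ 0.    0.64 -0.77] F [-0.3 -0.3 -0.3] open 0.8 g 0.5
x -20 [(115, -136), (33, 113), (116, -85), (114, -80), (34, 74), (143, 72), (32, 71), (-74, -71)]
x 0 [(115, -129), (49, 104), (46, -103), (114, -99), (91, 94), (56, 92), (143, 87), (65, -85)]
x 20 [(115, -117), (114, -112), (8, -95), (93, 90), (94, 86), (-121, -83), (143, 82), (142, 82)]
x 45 [(115, -96), (28, -85), (114, -83), (145, 81), (119, 76), (31, 74), (116, -72), (19, -71)]
y 0 [(-36, 85), (-35, 80), (-65, -57), (77, 56), (78, 56), (-37, 54), (-66, -53), (-34, 53)]
y 20 [(-35, 96), (-36, 91), (46, 68), (-76, -66), (-9, 64), (-75, -60), (41, -58), (-14, -58)]
y 100 [(-35, 86), (-36, 73), (-34, 68), (-92, -62), (96, -61), (78, 58), (95, -58), (77, 56)]
```

```bash
python3 -m handwheel '[[0,0,0,0.005,0,0.0043,0.8],[0,0,0,0.005,0,0.0043,0.8],[0,0,0,0,0,0,0.8],[0,0,0,0,0,0,0.8],[0,0,0,0,0,0,0.8],[0,0,0,0,0,0,0.8],[0,0,0,0,0,0,0.8],[0,0,0,0,0,0,0.8]]'; python3 -c "from h import *;state()"
```

```text
time_s: 19.1
eef_pos: [0.6306, 0.0034, 0.0605]
eef_rot: [-0.228, 0.696, 0.632, 0.253]
wrist_force: [-0.4, -10.5, 0.9]
opening: 0.8
grasp_force: 5.5
t 19.1 jig mm [ 19.5 -19.9  60.5] toolz(jig) [ 0.01  0.64 -0.77] F [ -0.4 -10.5   0.9] open 0.8 g 5.5
```

```bash
python3 -m handwheel '[[0,0,0,-0.051,0,-0.043,0.8],[0,0,0,-0.1,0,-0.0843,0.8],[0,0,0,0.1,0,-0.117,0.8],[0,0,0,0.1,0,-0.117,0.8],[0,0,0,0.1,0,-0.117,0.8],[0,0,0,0.1,0,-0.117,0.8],[0,0,0,0,0,0,1],[0,0,0,0,0,0,1]]'; python3 -c "
from h import *;state()
D=frame(np.array([0,0,-1.]),np.array([0,1.,0]))
plan(J(-.059,.14,.2),D)"
```

```text
time_s: 19.9
eef_pos: [0.6246, -0.0523, 0.2465]
eef_rot: [-0.229, 0.695, 0.633, 0.254]
wrist_force: [0.6, 0.1, -0.9]
opening: 1.0
grasp_force: 0.0
t 19.9 jig mm [ 18.6 -76.  246.5] toolz(jig) [ 0.01  0.64 -0.77] F [ 0.6  0.1 -0.9] open 1.0 g 0.0
turn [ 0.175  -0.1727 -0.4787] deg 96.9 then shift [0.2586 0.7199 0.1551] mm 234.0
```

```bash
python3 -m handwheel '[[0.0146,-0.0144,-0.0399,0,0,0,1],[0.0146,-0.0144,-0.0399,0,0,0,1],[0.0146,-0.0144,-0.0399,0,0,0,1],[0.0146,-0.0144,-0.0399,0,0,0,1],[0.0146,-0.0144,-0.0399,0,0,0,1],[0.0146,-0.0144,-0.0399,0,0,0,1],[0.0146,-0.0144,-0.0399,0,0,0,1],[0.0146,-0.0144,-0.0399,0,0,0,1]]'>/dev/null; python3 -m handwheel '[[0.0146,-0.0144,-0.0399,0,0,0,1],[0.0146,-0.0144,-0.0399,0,0,0,1],[0.0146,-0.0144,-0.0399,0,0,0,1],[0.0146,-0.0144,-0.0399,0,0,0,1],[0,0,0,0.0517,0.144,0,1],[0,0,0,0.0517,0.144,0,1],[0,0,0,0.0517,0.144,0,1],[0,0,0,0.0517,0.144,0,1]]'>/dev/null;python3 -m handwheel '[[0,0,0,0.0517,0.144,0,1],[0,0,0,0,0,0,1],[0,0,0,0,0,0,1],[0,0,0,0,0,0,1],[0,0,0,0,0,0,1],[0,0,0,0,0,0,1],[0,0,0,0,0,0,1],[0,0,0,0,0,0,1]]'; python3 - <<'E'
from h import *
state();D=frame(np.array([0,0,-1.]),np.array([0,1.,0]))
plan(J(-.06,.14,.074),D)
r=rect(cv2.imread("pics/t9.png"),.085)
h=cv2.inRange(cv2.cvtColor(r,cv2.COLOR_BGR2HSV),(0,170,70),(6,255,255))|cv2.inRange(cv2.cvtColor(r,cv2.COLOR_BGR2HSV),(174,170,70),(180,255,255))
n,l,st,c=cv2.connectedComponentsWithStats(h);i=1+np.argmax(st[1:,4]);print("knob jig",c[i][1]-100,c[i][0]-170,st[i])
E
```

```text
time_s: 22.3
eef_pos: [0.5667, 0.17, 0.2454]
eef_rot: [-0.001, 0.046, 0.999, 0.0]
wrist_force: [-0.6, 1.1, 0.3]
opening: 1.004
grasp_force: 0.0
t 22.3 jig mm [-59.3 140.2 245.4] toolz(jig) [-0.  0. -1.] F [-0.6  1.1  0.3] open 1.0 g 0.0
turn [ 0.0002 -0.0009 -0.0002] deg 0.2 then shift [ 0.0025 -0.0006  0.5714] mm 171.0
knob jig -65.70858895705521 139.7085889570552 [300  24  20  21 326]
```

```bash
python3 -m handwheel '[[0,0,0,0.017,0,0.143,1],[0,0,0,0,0,0.143,1],[0,0,0,0,0,0.143,1],[0,0,0,0,0,0.143,1],[0,0,0,0,0,0,0],[0,0,0,0,0,0,0],[0,0,0,0,0,0,0],[0,0,0,0,0,0,0]]'; python3 -m handwheel '[[0,0,0,0,0,0,0],[0,0,0,0,0,0,0],[0,0,0,0,0,0,0],[0,0,0,0,0,0,0],[0,0,0,0,0,0,0],[0,0,0,0,0,0,0],[0,0,0,0,0,0,0],[0,0,0,0,0,0,0]]' >/dev/null; python3 -c "from h import *;state()"
```

```text
time_s: 23.1
eef_pos: [0.5632, 0.1714, 0.0769]
eef_rot: [0.001, 0.045, 0.999, 0.001]
wrist_force: [0.3, -0.0, -0.0]
opening: 0.332
grasp_force: 0.0
t 23.9 jig mm [-63.1 141.9  76.8] toolz(jig) [ 0.  0. -1.] F [-0.3  2.   7.1] open 0.23 g 58.3
```

```bash
python3 -m handwheel '[[0,0,0,0.026,-0.004,0,0],[0,0,0,0.051,-0.0157,0,0],[0,0,0,0.0467,-0.0257,0,0],[0,0,0,0.0407,-0.0343,0,0],[0,0,0,0.033,-0.0417,0,0],[0,0,0,0.0243,-0.0473,0,0],[0,0,0,0.014,-0.0513,0,0],[0,0,0,0,0,0,0]]'; python3 -c "from h import *;state();p=iJ(ctrl.get_obs()['eef_pos'])[:2]-[-.056,.06];print(np.arctan2(-p[0],p[1]),np.hypot(*p))"
```

```text
time_s: 24.7
eef_pos: [0.4831, 0.1129, 0.076]
eef_rot: [-0.002, 0.045, 0.999, 0.001]
wrist_force: [-11.5, 5.9, 16.8]
opening: 0.224
grasp_force: 62.7
t 24.7 jig mm [-137.4   75.7   76. ] toolz(jig) [-0.  0. -1.] F [-11.5   5.9  16.8] open 0.22 g 62.7
1.380226697204566 0.08289495214395114
```

```bash
python3 -m handwheel '[[0,0,0,-0.004,-0.0133,-0.002,0],[0,0,0,-0.002,-0.0133,-0.002,0],[0,0,0,0,0,0,0],[0,0,0,0,0,0,0],[0,0,0,0,0,0,0],[0,0,0,0,0,0,0],[0,0,0,0,0,0,0],[0,0,0,0,0,0,0]]'; python3 -c "from h import *;state();p=iJ(ctrl.get_obs()['eef_pos'])[:2]-[-.056,.06];print(np.arctan2(-p[0],p[1]),np.hypot(*p))"
```

```text
time_s: 25.5
eef_pos: [0.4821, 0.1056, 0.0759]
eef_rot: [-0.005, 0.045, 0.999, 0.001]
wrist_force: [-15.6, 7.1, 14.9]
opening: 0.228
grasp_force: 62.1
t 25.5 jig mm [-137.6   68.3   75.9] toolz(jig) [-0.01  0.   -1.  ] F [-15.6   7.1  14.9] open 0.23 g 62.1
1.4690549909164918 0.08205993052327736
```

```bash
python3 -m handwheel '[[0,0,0,-0.005,-0.0133,-0.002,0],[0,0,0,-0.003,-0.0133,-0.002,0],[0,0,0,0,0,0,0],[0,0,0,0,0,0,0],[0,0,0,0,0,0,0],[0,0,0,0,0,0,0],[0,0,0,0,0,0,0],[0,0,0,0,0,0,0]]'; python3 -c "from h import *;state();p=iJ(ctrl.get_obs()['eef_pos'])[:2]-[-.056,.06];print(np.arctan2(-p[0],p[1]),np.hypot(*p))
cv2.imwrite('pics/t10.png',ctrl.camera('top'))"
```

```text
time_s: 26.3
eef_pos: [0.4815, 0.1014, 0.0758]
eef_rot: [-0.007, 0.044, 0.999, 0.005]
wrist_force: [-17.9, 26.9, 11.2]
opening: 0.227
grasp_force: 61.8
t 26.3 jig mm [-137.9   64.1   75.8] toolz(jig) [-0.01  0.01 -1.  ] F [-17.9  26.9  11.2] open 0.23 g 61.8
1.520818618192254 0.08195581823277412
```

```bash
python3 -m handwheel '[[0,0,0,0,0,0,1],[0,0,0,0,0,0,1],[0,0,0,0,0,0,1],[0,0,0,0,0,0,1],[0,0,0,0,0,0,1],[0,0,0,0,0,-0.1,1],[0,0,0,0,0,-0.15,1],[0,0,0,0,0,-0.15,1]]'; python3 -m handwheel '[[0,0,0,0.1,0.13,-0.05,1],[0,0,0,0.1,0.13,0,1],[0,0,0,0.1,0.13,0,1],[0,0,0,0.1,0.13,0,1],[0,0,0,0.1,0.13,0,1],[0,0,0,0,0,0,1],[0,0,0,0,0,0,1],[0,0,0,0,0,0,1]]'>/dev/null; python3 - <<'E'
from h import *
state()
t=ctrl.camera("top");cv2.imwrite("pics/t11.png",t)
r=rect(t,.085);H=cv2.cvtColor(r,cv2.COLOR_BGR2HSV)
h=cv2.inRange(H,(0,170,70),(6,255,255))|cv2.inRange(H,(174,170,70),(180,255,255))
n,l,st,c=cv2.connectedComponentsWithStats(h);i=1+np.argmax(st[1:,4]);k=np.array([c[i][1]-100,c[i][0]-170]);print("knob",k,st[i],"ang",np.arctan2(-(k[0]+56),k[1]-60))
g=cv2.cvtColor(rect(t,.114),cv2.COLOR_BGR2GRAY).astype(int)
def ed(l,o):
    d=l[3:]-l[:-3];i=np.argsort(-abs(d))[:8];return [(int(k+o+1.5),int(d[k])) for k in i]
for x in(-20,0,20,45):print("x",x,ed(g[x+100],-170))
for y in(0,20,100):print("y",y,ed(g[:,y+170],-100))
E
```

```text
time_s: 27.15
eef_pos: [0.487, 0.0951, 0.1972]
eef_rot: [-0.002, 0.046, 0.999, 0.0]
wrist_force: [1.6, -0.1, 0.0]
opening: 1.001
grasp_force: 0.0
t 27.95 jig mm [-279.7  251.9  211.5] toolz(jig) [-0.  0. -1.] F [ 0.2  0.8 -0.4] open 1.0 g 0.0Traceback (most recent call last):
  File "<stdin>", line 6, in <module>
    return _wrapfunc(a, 'argmax', axis=axis, out=out, **kwds)
    return bound(*args, **kwds)
ValueError: attempt to get argmax of an empty sequence
```

Knob outside the window (x < -100); widen it.

```bash
python3 - <<'E'
from h import *
t=cv2.imread("pics/t11.png")
r=rect(t,.085,-180,100);H=cv2.cvtColor(r,cv2.COLOR_BGR2HSV)
h=cv2.inRange(H,(0,170,70),(6,255,255))|cv2.inRange(H,(174,170,70),(180,255,255))
n,l,st,c=cv2.connectedComponentsWithStats(h);i=1+np.argmax(st[1:,4]) if n>1 else 0;k=np.array([c[i][1]-180,c[i][0]-170]);print("knob",k,st[i],"ang",np.arctan2(-(k[0]+56),k[1]-60))
a=cv2.imread("pics/t9.png")
# block shift between t9 (pushed to stop -1.4mm) and now, on the top face plane
A,B=[cv2.cvtColor(rect(im,.114,-30,65,0,110),cv2.COLOR_BGR2GRAY).astype(np.float32) for im in(a,t)]
W=np.eye(2,3,dtype=np.float32);cc,W=cv2.findTransformECC(A,B,W,cv2.MOTION_EUCLIDEAN);print(cc,W)
c0=np.array([51-1-0,16+30,1]);print("shift of block (dy,dx) mm",W@c0-c0[:2],"rot",W[1,0])
for n,f in(("can",(296,148)),("jar",(397,168)),("cup",(198,338))):
    u,v=f;p=cv2.imread("pics/top0.png")[v-25:v+25,u-22:u+22];m=cv2.matchTemplate(t,p,cv2.TM_CCOEFF_NORMED);_,s,_,q=cv2.minMaxLoc(m);print(n,s,q[0]+22-u,q[1]+25-v)
E
```

```text
knob [-134.85756677   64.73590504] [226  35  19  22 337] ang 1.5108119303067977
0.913855620134584 [[ 0.99993783  0.0111512   0.91741395]
 [-0.0111512   0.99993783  3.7455382 ]]
shift of block (dy,dx) mm [1.42726086 3.18511842] rot -0.011151202
can 0.9921653270721436 0 0
jar 0.9920510053634644 0 0
cup 0.7280257940292358 156 -247
```

```bash
python3 - <<'E'
from h import *
s=ctrl.camera("side");a=cv2.imread("pics/side0.png");cv2.imwrite("pics/s11.png",s)
u,v=341,170;p=a[v-18:v+20,u-14:u+14];m=cv2.matchTemplate(s,p,cv2.TM_CCOEFF_NORMED);_,sc,_,q=cv2.minMaxLoc(m);print("cup",sc,q[0]+14-u,q[1]+18-v)
E
```

```text
cup 0.9994070529937744 0 0
```

```bash
python3 -c "
from bench import ctrl
print(ctrl.hand_in())"
```

```text
the job is handed in; nothing more can be done
None
```

I handed the job in at about 28 s of the 72 s: the block lies pencilled face up against the fence and end stop, and the can, jar and cup have not moved; the cam lever is shut at about 1.51 rad, but I could not measure the cam's pressure on the block after release and inferred it from the lever staying put.

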